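# Push a squeezed lemon half through the sprung flap of a prep board's waste chute

## Robot

A 6-joint arm with a two-finger parallel gripper is mounted at the origin on a cart in front of the work surface, level with it; the furniture and walls round the work are solid. World frame = base frame: x ahead of the robot, y to its left, z up, the work surface at z = 0. Lengths are in m, angles in rad, forces in N, time in s.
With the tool pointing down it reaches from about 0.4 to 0.825 m from the base axis. Payload 7 kg.
Tool frame: the origin (TCP) lies on the centre line of the jaws, within the pads' length; the fingertips stand 25 mm ahead of it and the grasp point (between the pads) lies 6 mm ahead of it; z points along the fingers, y is the line along which they close (so a half turn about z gives the same grasp; the last joint's range is limited). The gripper opens to 88 mm and grips with 3 to 60 N. Pads are 19 mm wide; open, the fingers measure 130 mm over their backs; the gripper's body (78 mm by 193 mm) begins 47 mm behind the grasp point.
Start: joints at [1.431, 0.359, 0.012, 0, -1.224, -0.288], TCP at [0.28, 0.614, 0.252] pointing down, gripper open.
Joint ranges: [-3.07, 3.07], [-1.43, 2.12], [-1.02, 1.25], [-3.03, 1.67], [-3.05, -0], [-3.03, 3.03]. Speed limits (rad/s): [2.39, 2.39, 3.01, 3.14, 3.14, 3.14].

## Interface

Orientations are given as [roll, pitch, yaw] about the fixed x, y, z axes, in that order (R = Rz(yaw) Ry(pitch) Rx(roll)).
In Python, from station import r gives the robot as it stands.
- The arm moves only by the tool jog_arm, never from a script. Its argument "targets" is a list of rows, each an object of numbers: "tx", "ty", "tz": the shift along the tool's x, y, z in m; "turn": the turn about the tool's z in degrees. A call has 1 to 8 rows; each row is the pose to reach, as a shift and turn from the pose commanded when the call began, along the tool's axes at that moment; what a row does not reach only later rows make up. A row lasts 1/12 s, in which the tool goes at most 41.7 mm and 7.16 degrees, less where a joint would pass 70% of its speed; a pose out of reach is approached as far as the arm can. A call with a gripper value outside its range is refused whole. "hand" is the gripper command: -1 is fully open, 1 is shut, values between are in proportion, set as the call begins (left out, the last holds). The fingers move at their own pace and stop on an object; the grip force is fixed at half the most. Time passes only in rows, so rows that repeat a pose let the fingers close. It gives the time, the measured TCP pose, the force, the opening and the grip force at its end, in the units of the state.
- r.state(): the state, without advancing time (a new reading comes with each control period).
- r.capture(name): name is "side" or "top" or "wrist"; returns (picture, depth): 400x640x3 uint8, red, green, blue; 400x640 float32, m along the optical axis (not along the pixel's ray), 0 where there is no reading.
- r.get_calibration(name): a dict with "mtx" (3x3 intrinsics, pixels), "view" (4x4, takes a point from world to camera coordinates). Camera axes: x right, y down, z forward; pixel columns grow to the right and rows downward; lengths in m; the calibration is good to about 2 mm. A picture is of the moment at which its call begins: read the wrist's pose just before it. get_calibration takes no time and is no camera call; for the wrist camera it gives the pose at the moment of the call.
- r.hand_in(): hands the job in; it is judged then, once.
The state is a dict: "time_s": time; "q": joint angles; "qd": joint speeds; "effort": joint torques, N m; "tcp_pos": TCP position; "tool_rot": TCP orientation; "wrist_force": force on the tool from outside, world axes, zero at the start; "torque": the same for the moment, N m; "gripper_width": finger opening in m; "finger_force": force on a finger pad.
Only numpy, scipy, OpenCV 4.12 (cv2) and the standard library are available. Lean on these libraries where they do the work, as an engineer would, in place of code of your own. Each camera call takes 0.05 s, during which the arm holds its last target. There are 200 camera calls.

## Task

Clear the squeezed lemon half off the chopping board into the waste drawer under it: slide it up to the lip of the chute, press the sprung metal flap well down with one finger while the lemon half is still on the board, and keep it pressed while the other finger pushes the lemon half over the lip so that it drops through; then take the fingers away so that the flap springs shut. Only push the lemon half, never pick it up, and do not push it onto the closed flap. Leave everything else standing where it is.

Things in the scene. Friction and masses are not known exactly. Their poses are not given: they have to be found in the camera images.
- prep_station: Fixed chopping board on a white waste drawer, 280 (x) x 360 (y) x 120 mm high; origin under its centre, on the worktop; at yaw 0 own x points away from the robot, own y to the left. Flat board top at z 120, board 22 thick. Chute opening with flush steel trim: own x -110 to -10, y 30 to 145 mm. Hollow drawer below: floor at z 14, inside x -117 to 117, y -162 to 162.
- chute_lip (a point): Middle of the lip of the chute opening on the side of the lemon half: the 100 mm long edge whose middle lies at own x -60, y +30, z 120 mm of the prep station (top of the board). The lemon half goes over this lip in the station's own +y direction. A wall cabinet hangs behind this work, from x 0.55 m on and 0.48 m up: keep wrist and arm on the near side of it, also when swinging in.
- chute_hinge (a point): Middle of the flap's hinge line, at own x -60, y +145, z 118 mm of the prep station; the hinge line runs along the station's own x, on the far side of the opening from the lemon half.
- flap (a joint): Hinge of the flat steel flap, 96 (along hinge) x 113 x 3 mm, that fills the opening, flush with the board. 0 = shut, level; grows as it is pressed down into the hollow drawer (stop at 1.1 rad), then sloping down from the hinge towards the lip. A spring shuts it: 0.14 N m shut, 0.2 at 0.9 rad, so 3 N in its middle, 8 N at 25 mm from the hinge. Shut, it carries the lemon half.
- flap_free_edge (a point): Middle of the flap's free edge, on the top side; 2 mm beyond the lip when shut.
- lemon_half: Squeezed lemon half lying loose on the board, cut face down: a dome 50 mm across and 28.5 high, nearly upright in its lowest 8 mm, with a nub on top; 30 to 65 g, wet, slides easily (friction 0.3). Origin at the centre of the flat underside, z up. It starts on the -y side of the lip, at own x -75 to -30, y -125 to -35 mm of the prep station.
- juicer: White hand juicer, a dish 98 mm across with a ribbed cone, 45 mm high, and a small loop handle; loose on the far strip of the board; origin at the centre of its underside. Bystander.
- grinder: Pepper grinder, 43 mm across and 112 mm high, black top, standing loose on the far strip of the board beside the chute; origin at the centre of its underside. Bystander.
- oats: Squat glass clip jar, 94 mm across, 69 mm high, standing loose on the worktop at the back; origin at the centre of its underside. Bystander.
- cashews: Glass jar, 114 mm across, 99 mm high, standing loose on the worktop at the back; origin at the centre of its underside. Bystander.

How it is judged:
By the outcome, as a careful person would: the job done as asked, in the order asked, and still so for the second after the job is handed in, with the robot touching nothing.
It also fails if it takes over 48 s, if anything falls off the work surface, if the arm or the gripper's body presses on something with over 40 N, if the wrist force passes 120 N, or if a joint passes its speed limit or range.

## Working session

There is one attempt and no reset: what is moved stays moved. The work goes in short steps, Python scripts to look and compute and a tool call to move; the robot and the scene stay as the last step left them, time stands still between calls to the robot, and variables do not carry over. Pictures are saved under pics/ and viewed, at most 11 in all, crops included, and the job is handed in when it is done.

Besides the shell and the picture viewer there is one more tool, called after "Call:" as name(argument=value, ...), one argument or row to a line, values as JSON. jog_arm: Moves the arm, as the interface text tells. Its arguments: {"type":"object","properties":{"targets":{"type":"array"},"hand":{"type":"number"}},"required":["targets"]}

```bash
mkdir -p pics
python3 - <<'E'
from station import r
import cv2,numpy as np
s=r.state();print(s['time_s'],s['tcp_pos'],s['tool_rot'],s['gripper_width'])
for n in('top','side'):
    p,d=r.capture(n);cv2.imwrite(f'pics/{n}0.png',p[:,:,::-1]);np.save(f'pics/{n}0.npy',d)
    c=r.get_calibration(n);print(n,c['mtx'].tolist(),np.round(c['view'],4).tolist())
E
```

```text
0.0 [0.27986919 0.61374234 0.2506124 ] [ 3.13991158e+00 -1.45567880e-04 -4.27891129e-01] 0.0878581258631338
top [[503.60721807276326, 0.0, 326.9303117120469], [0.0, 503.60721807276326, 202.70455483727287], [0.0, 0.0, 1.0]] [[-0.0078, -0.9983, -0.0575, 0.0481], [-0.9923, 0.0148, -0.1228, 0.6054], [0.1234, 0.0561, -0.9908, 1.0212], [0.0, 0.0, 0.0, 1.0]]
side [[386.9019737536391, 0.0, 318.74956594060495], [0.0, 386.9019737536391, 206.2930861575417], [0.0, 0.0, 1.0]] [[-0.9963, 0.0863, -0.0062, 0.6085], [0.0575, 0.6068, -0.7928, 0.0195], [-0.0646, -0.7902, -0.6095, 1.1465], [0.0, 0.0, 0.0, 1.0]]
```

View pics/top0.png

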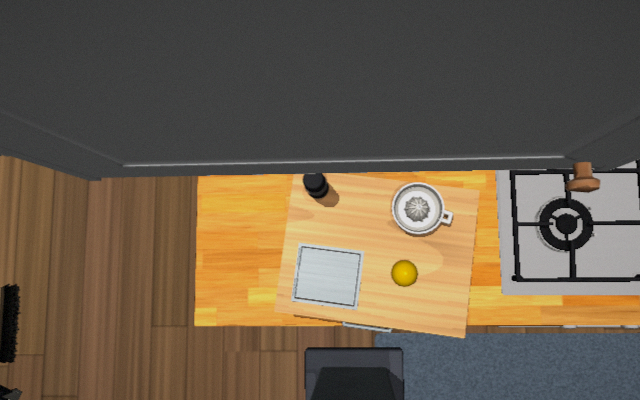

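View pics/side0.png

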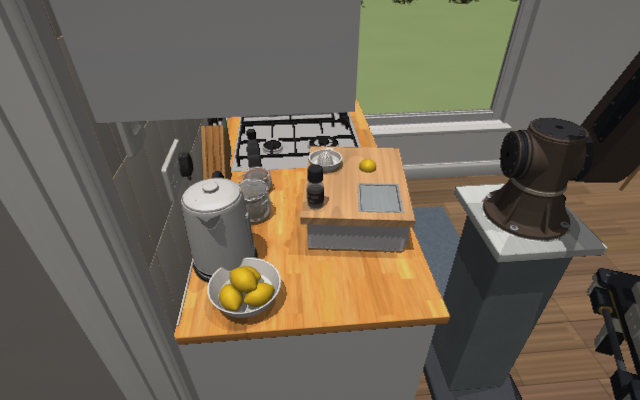

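Run:
```python
import cv2
p=cv2.imread('pics/top0.png')[165:345,265:490]
cv2.imwrite('pics/top0c.png',cv2.resize(p,(788,630-30),interpolation=cv2.INTER_CUBIC) if 0 else cv2.resize(p,None,fx=3.3,fy=3.3,interpolation=cv2.INTER_CUBIC))
```

```text
(no output)
```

View pics/top0c.png

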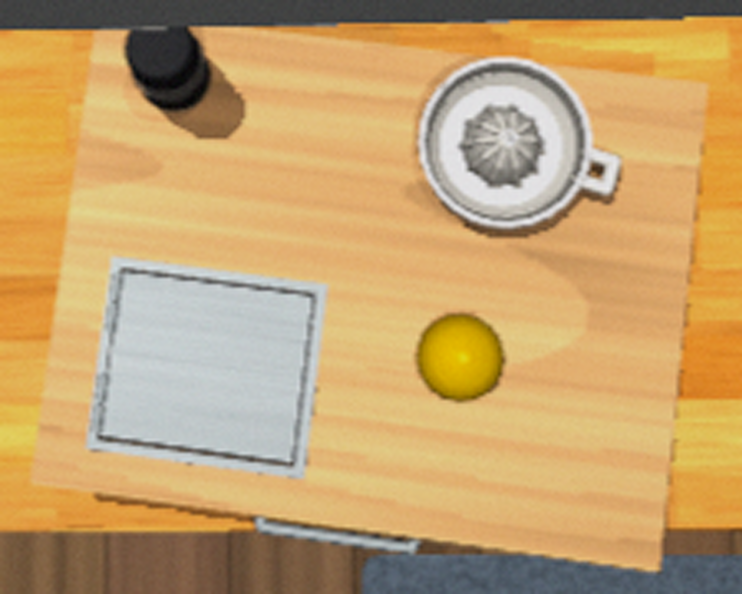

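```bash
cat > h.py <<'E'
import numpy as np,cv2
from scipy.optimize import least_squares
def ray(c,uv,z):
    K=np.array(c['mtx']);V=np.array(c['view']);R=V[:3,:3];t=V[:3,3]
    o=-R.T@t; d=R.T@np.linalg.inv(K)@np.array([*uv,1.]); return o+d*(z-o[2])/d[2]
E
python3 - <<'E'
from station import r
from h import *
c=r.get_calibration('top')
P=lambda u,v,z:ray(c,(265+u/3.3,165+v/3.3),z)
W=[P(u,v,.12)[:2] for u,v in[(120,268),(315,294),(295,465),(98,437),(708,85),(660,570),(33,484)]]
O=np.array([(-10,145),(-10,30),(-110,30),(-110,145),(140,-180),(-140,-180),(-140,180)])/1e3
f=lambda p:((O@np.array([[np.cos(p[2]),np.sin(p[2])],[-np.sin(p[2]),np.cos(p[2])]])+p[:2])-W).ravel()
s=least_squares(f,[.4,0,0]);print(s.x,np.round(s.fun*1e3,1))
l=P(460,357,.132);ps=s.x[2];R=np.array([[np.cos(ps),-np.sin(ps)],[np.sin(ps),np.cos(ps)]])
print('lemon',l,'own',R.T@(l[:2]-s.x[:2]))
for n,q in dict(lip=(-.06,.03),hinge=(-.06,.145)).items():print(n,R@q+s.x[:2])
g=P(178,92,.22);print('grinder own',R.T@(P(175,90,.19)[:2]-s.x[:2]))
E
```

```text
[ 0.50253189 -0.05885967 -0.13899168] [ 0.6 -0.4  0.8 -1.  -1.  -0.1 -1.3  0.5  1.8 -0.4 -1.2 -0.3  0.3  1.7]
lemon [ 0.45946674 -0.10805297  0.132     ] own [-0.03583437 -0.05468533]
lip [ 0.44726685 -0.02083631]
hinge [0.46319948 0.09305465]
grinder own [0.08793659 0.12077605]
```

Call:
jog_arm(
  targets=[
    {"tx": -0.015, "ty": 0.03, "tz": -0.01},
    {"tx": -0.033, "ty": 0.06, "tz": -0.02},
    {"tx": -0.05, "ty": 0.09, "tz": -0.03},
    {"tx": -0.066, "ty": 0.12, "tz": -0.04},
    {"tx": -0.082, "ty": 0.15, "tz": -0.05},
    {"tx": -0.1, "ty": 0.18, "tz": -0.05},
    {"tx": -0.115, "ty": 0.21, "tz": -0.05},
    {"tx": -0.13, "ty": 0.24, "tz": -0.05},
  ],
)

```text
$.targets[0]: bad value
```

Call:
jog_arm(
  targets=[
    {"tx": -0.015, "ty": 0.03, "tz": -0.01, "turn": -2},
    {"tx": -0.033, "ty": 0.06, "tz": -0.02, "turn": -4},
    {"tx": -0.05, "ty": 0.09, "tz": -0.03, "turn": -6},
    {"tx": -0.066, "ty": 0.12, "tz": -0.04, "turn": -8},
    {"tx": -0.082, "ty": 0.15, "tz": -0.05, "turn": -10},
    {"tx": -0.1, "ty": 0.18, "tz": -0.05, "turn": -12},
    {"tx": -0.115, "ty": 0.21, "tz": -0.05, "turn": -14},
    {"tx": -0.13, "ty": 0.24, "tz": -0.05, "turn": -16.5},
  ],
)

```text
time_s: 0.77
tcp_pos: [0.0612, 0.4484, 0.3014]
tool_rot: [3.141, 0.0, -0.138]
wrist_force: [-1.0, -0.0, -0.1]
gripper_width: 0.0879
finger_force: 0.0
```

Call:
jog_arm(
  targets=[
    {"tx": 0, "ty": 0.03, "tz": 0, "turn": 0},
    {"tx": 0, "ty": 0.06, "tz": 0, "turn": 0},
    {"tx": 0, "ty": 0.09, "tz": 0, "turn": 0},
    {"tx": 0, "ty": 0.12, "tz": 0, "turn": 0},
  ],
)

```text
time_s: 1.1
tcp_pos: [0.0456, 0.3293, 0.301]
tool_rot: [3.141, -0.0, -0.14]
wrist_force: [-2.3, -1.2, 0.9]
gripper_width: 0.0875
finger_force: 0.0
```

```bash
python3 -c "
from station import r
s=r.state();print(s['q'],s['tcp_pos'],s['tool_rot'])"
```

```text
[ 2.04797180e+00 -2.96637339e-01 -5.58553894e-01 -2.07460347e-04
 -1.30972919e+00 -6.17076416e-01] [0.04556129 0.32934153 0.30100474] [ 3.14078393e+00 -3.28092427e-04 -1.39954443e-01]
```

Call:
jog_arm(
  targets=[
    {"tx": 0.039, "ty": 0.002, "tz": -0.012, "turn": 6.75},
    {"tx": 0.0775, "ty": 0.009, "tz": -0.024, "turn": 13.5},
    {"tx": 0.115, "ty": 0.0205, "tz": -0.036, "turn": 20.25},
    {"tx": 0.151, "ty": 0.036, "tz": -0.048, "turn": 27},
    {"tx": 0.1845, "ty": 0.056, "tz": -0.06, "turn": 33.75},
    {"tx": 0.216, "ty": 0.08, "tz": -0.072, "turn": 40.5},
    {"tx": 0.244, "ty": 0.107, "tz": -0.084, "turn": 47.25},
    {"tx": 0.269, "ty": 0.137, "tz": -0.096, "turn": 54},
  ],
)

```text
time_s: 1.77
tcp_pos: [0.2935, 0.1559, 0.398]
tool_rot: [-3.141, 0.0, -1.088]
wrist_force: [1.7, 1.3, 0.2]
gripper_width: 0.0871
finger_force: 0.0
```

Call:
jog_arm(
  targets=[
    {"tx": 0.039, "ty": 0.002, "tz": -0.012, "turn": 6.75},
    {"tx": 0.0775, "ty": 0.009, "tz": -0.024, "turn": 13.5},
    {"tx": 0.115, "ty": 0.0205, "tz": -0.036, "turn": 20.25},
    {"tx": 0.151, "ty": 0.036, "tz": -0.048, "turn": 27},
    {"tx": 0.1845, "ty": 0.056, "tz": -0.06, "turn": 33.75},
    {"tx": 0.216, "ty": 0.08, "tz": -0.072, "turn": 40.5},
    {"tx": 0.244, "ty": 0.107, "tz": -0.084, "turn": 47.25},
    {"tx": 0.269, "ty": 0.137, "tz": -0.096, "turn": 54},
  ],
)

```text
time_s: 2.43
tcp_pos: [0.297, -0.1458, 0.4939]
tool_rot: [3.141, 0.0, -2.031]
wrist_force: [1.5, -0.1, 1.1]
gripper_width: 0.0877
finger_force: 0.0
```

Call:
jog_arm(
  targets=[
    {"tx": 0.039, "ty": 0.002, "tz": -0.012, "turn": 6.75},
    {"tx": 0.0775, "ty": 0.009, "tz": -0.024, "turn": 13.5},
    {"tx": 0.115, "ty": 0.0205, "tz": -0.036, "turn": 20.25},
    {"tx": 0.151, "ty": 0.036, "tz": -0.048, "turn": 27},
    {"tx": 0.1845, "ty": 0.056, "tz": -0.06, "turn": 33.75},
    {"tx": 0.216, "ty": 0.08, "tz": -0.072, "turn": 40.5},
    {"tx": 0.244, "ty": 0.107, "tz": -0.084, "turn": 47.25},
    {"tx": 0.269, "ty": 0.137, "tz": -0.096, "turn": 54},
  ],
)

```text
time_s: 3.1
tcp_pos: [0.055, -0.326, 0.5898]
tool_rot: [3.141, -0.0, -2.973]
wrist_force: [0.9, -2.0, 0.5]
gripper_width: 0.0877
finger_force: 0.0
```

Call:
jog_arm(
  targets=[
    {"tx": 0.039, "ty": 0.002, "tz": -0.012, "turn": 6.75},
    {"tx": 0.0775, "ty": 0.009, "tz": -0.024, "turn": 13.5},
    {"tx": 0.115, "ty": 0.0205, "tz": -0.036, "turn": 20.25},
    {"tx": 0.151, "ty": 0.036, "tz": -0.048, "turn": 27},
    {"tx": 0.1845, "ty": 0.056, "tz": -0.06, "turn": 33.75},
    {"tx": 0.216, "ty": 0.08, "tz": -0.072, "turn": 40.5},
    {"tx": 0.244, "ty": 0.107, "tz": -0.084, "turn": 47.25},
    {"tx": 0.269, "ty": 0.137, "tz": -0.096, "turn": 54},
  ],
)

```text
time_s: 3.77
tcp_pos: [-0.2331, -0.2363, 0.6857]
tool_rot: [3.141, -0.0, 2.368]
wrist_force: [-0.9, -1.9, 0.2]
gripper_width: 0.0879
finger_force: 0.0
```

```bash
python3 -c "
from station import r
s=r.state();print(s['time_s'],s['q'],s['tcp_pos'],s['tool_rot'])"
```

```text
3.7667 [-1.73364713e+00 -1.99216287e-01  3.71101624e-01 -2.93353625e-04
 -2.14185929e+00 -6.11246536e-01] [-0.23310366 -0.23626822  0.68571078] [ 3.14084081e+00 -2.25353732e-04  2.36765388e+00]
```

Call:
jog_arm(
  targets=[
    {"tx": 0, "ty": 0, "tz": -0.04, "turn": 0},
    {"tx": 0, "ty": 0, "tz": -0.08, "turn": 0},
    {"tx": 0, "ty": 0, "tz": -0.12, "turn": 0},
    {"tx": 0, "ty": 0, "tz": -0.155, "turn": 0},
    {"tx": 0, "ty": 0, "tz": -0.185, "turn": 0},
    {"tx": 0, "ty": 0, "tz": -0.215, "turn": 0},
    {"tx": 0, "ty": 0, "tz": -0.245, "turn": 0},
    {"tx": 0, "ty": 0, "tz": -0.275, "turn": 0},
  ],
)

```text
time_s: 4.43
tcp_pos: [-0.2172, -0.2245, 0.8717]
tool_rot: [-3.124, -0.008, 2.374]
wrist_force: [0.1, 0.4, -0.0]
gripper_width: 0.0875
finger_force: 0.0
```

```bash
python3 -c "
from station import r
s=r.state();print(s['time_s'],s['q'],s['tcp_pos'],s['tool_rot'])"
```

```text
4.4333 [-1.65396941  0.09693164  1.25003031  0.04253277 -2.71523445 -0.64566792] [-0.2172361  -0.22449676  0.87165218] [-3.12402828 -0.0083642   2.37387589]
```

Call:
jog_arm(
  targets=[
    {"tx": -0.023, "ty": -0.032, "tz": 0, "turn": 0},
    {"tx": -0.046, "ty": -0.064, "tz": 0, "turn": 0},
    {"tx": -0.069, "ty": -0.096, "tz": 0, "turn": 0},
    {"tx": -0.092, "ty": -0.128, "tz": 0, "turn": 0},
    {"tx": -0.115, "ty": -0.16, "tz": 0, "turn": 0},
    {"tx": -0.138, "ty": -0.192, "tz": 0, "turn": 0},
    {"tx": -0.161, "ty": -0.224, "tz": 0, "turn": 0},
    {"tx": -0.184, "ty": -0.256, "tz": 0, "turn": 0},
  ],
)

```text
time_s: 5.1
tcp_pos: [-0.2358, -0.4424, 0.799]
tool_rot: [-3.102, -0.006, 2.374]
wrist_force: [-0.1, -0.5, 0.5]
gripper_width: 0.0879
finger_force: 0.0
```

```bash
python3 -c "
from station import r
s=r.state();print(s['time_s'],s['q'],s['tcp_pos'],s['tool_rot'])"
```

```text
5.1 [-1.64563441  0.31037437  1.25116649  0.04861873 -2.48407802 -0.65414197] [-0.23580036 -0.44244805  0.79899001] [-3.10189344 -0.00564913  2.37360657]
```

Call:
jog_arm(
  targets=[
    {"tx": 0, "ty": 0, "tz": 0.04, "turn": 0},
    {"tx": 0, "ty": 0, "tz": 0.08, "turn": 0},
    {"tx": 0, "ty": 0, "tz": 0.12, "turn": 0},
    {"tx": 0, "ty": 0, "tz": 0.16, "turn": 0},
  ],
)

```text
time_s: 5.43
tcp_pos: [-0.2401, -0.4448, 0.6671]
tool_rot: [-3.101, -0.006, 2.373]
wrist_force: [0.5, -1.5, 1.9]
gripper_width: 0.0876
finger_force: 0.0
```

```bash
python3 -c "
from station import r
from h import *
c=r.get_calibration('side');K=np.array(c['mtx']);V=np.array(c['view']);d=np.load('pics/side0.npy')
for u,v in[(430,90),(400,130),(450,160),(480,185),(600,150),(540,60),(630,220)]:
  z=d[v,u];p=np.linalg.inv(K)@[u,v,1]*z;print(u,v,np.round(V[:3,:3].T@(p-V[:3,3]),2))"
```

```text
430 90 [0.68 0.84 0.72]
400 130 [-0.08 -1.52 -0.49]
450 160 [-0.5  -1.56 -0.77]
480 185 [ 0.07 -0.15  0.  ]
600 150 [-0.07  0.08  0.25]
540 60 [-0.93 -1.54 -0.05]
630 220 [-1.51 -0.93 -0.91]
```

Call:
jog_arm(
  targets=[
    {"tx": -0.46, "ty": -0.65, "tz": -0.3, "turn": 0},
    {"tx": -0.46, "ty": -0.65, "tz": -0.3, "turn": 0},
    {"tx": -0.46, "ty": -0.65, "tz": -0.3, "turn": 0},
    {"tx": -0.46, "ty": -0.65, "tz": -0.3, "turn": 0},
    {"tx": -0.46, "ty": -0.65, "tz": -0.3, "turn": 0},
    {"tx": -0.46, "ty": -0.65, "tz": -0.3, "turn": 0},
    {"tx": -0.46, "ty": -0.65, "tz": -0.3, "turn": 0},
    {"tx": -0.46, "ty": -0.65, "tz": -0.3, "turn": 0},
  ],
)

```text
time_s: 6.1
tcp_pos: [-0.2489, -0.65, 0.6785]
tool_rot: [-3.075, 0.0, 2.374]
wrist_force: [-0.0, 0.1, 0.8]
gripper_width: 0.0873
finger_force: 0.0
```

```bash
cat >> h.py <<'E'
from scipy.spatial.transform import Rotation as Ro
def st(s):
    R=Ro.from_euler('xyz',s['tool_rot']).as_matrix();z=R[:,2]
    print('t',round(s['time_s'],2),'q',np.round(s['q'],3),'p',np.round(s['tcp_pos'],4),'tilt',round(np.degrees(np.arccos(-z[2])),2),'az',round(np.degrees(np.arctan2(z[1],z[0])),1),'F',np.round(s['wrist_force'],1),'w',round(s['gripper_width'],3))
    return R
E
python3 -c "
from station import r
from h import *
print(st(r.state()).round(3))"
```

```text
t 6.1 q [-1.635  0.531  1.251  0.054 -2.239 -0.669] p [-0.2489 -0.65    0.6785] tilt 3.8 az -133.6 F [-0.   0.1  0.8] w 0.087
[[-0.719  0.693 -0.046]
 [ 0.695  0.718 -0.048]
 [-0.    -0.066 -0.998]]
```

Call:
jog_arm(
  targets=[
    {"tx": -0.59, "ty": -0.81, "tz": -0.4, "turn": -35.6},
    {"tx": -0.59, "ty": -0.81, "tz": -0.4, "turn": -35.6},
    {"tx": -0.59, "ty": -0.81, "tz": -0.4, "turn": -35.6},
    {"tx": -0.59, "ty": -0.81, "tz": -0.4, "turn": -35.6},
    {"tx": -0.59, "ty": -0.81, "tz": -0.4, "turn": -35.6},
    {"tx": -0.59, "ty": -0.81, "tz": -0.4, "turn": -35.6},
    {"tx": -0.59, "ty": -0.81, "tz": -0.4, "turn": -35.6},
    {"tx": -0.59, "ty": -0.81, "tz": -0.4, "turn": -35.6},
  ],
)

```text
time_s: 6.77
tcp_pos: [-0.2278, -0.7497, 0.6102]
tool_rot: [-3.059, -0.047, 2.99]
wrist_force: [0.7, -0.6, -1.0]
gripper_width: 0.0875
finger_force: 0.0
```

```bash
python3 -c "
from station import r
from h import *
print(st(r.state()).round(3))"
```

```text
t 6.77 q [-1.592  0.635  1.25   0.067 -2.11  -0.092] p [-0.2278 -0.7497  0.6102] tilt 5.46 az -128.4 F [ 0.7 -0.6 -1. ] w 0.087
[[-0.987  0.147 -0.059]
 [ 0.151  0.986 -0.075]
 [ 0.047 -0.083 -0.995]]
```

Call:
jog_arm(
  targets=[
    {"tx": -0.58, "ty": -0.53, "tz": -0.08, "turn": 0},
    {"tx": -0.58, "ty": -0.53, "tz": -0.08, "turn": 0},
    {"tx": -0.58, "ty": -0.53, "tz": -0.08, "turn": 0},
    {"tx": -0.58, "ty": -0.53, "tz": -0.08, "turn": 0},
    {"tx": -0.58, "ty": -0.53, "tz": -0.08, "turn": 0},
    {"tx": -0.58, "ty": -0.53, "tz": -0.08, "turn": 0},
    {"tx": -0.58, "ty": -0.53, "tz": -0.08, "turn": 0},
    {"tx": -0.58, "ty": -0.53, "tz": -0.08, "turn": 0},
  ],
)

```text
time_s: 7.43
tcp_pos: [-0.0179, -0.8602, 0.5339]
tool_rot: [-3.032, -0.048, 2.991]
wrist_force: [-1.6, 0.1, -0.6]
gripper_width: 0.0876
finger_force: 0.0
```

```bash
python3 -c "
from station import r
from h import *
print(st(r.state()).round(3))"
```

```text
t 7.43 q [-1.332  0.741  1.251  0.094 -1.995 -0.345] p [-0.0179 -0.8602  0.5339] tilt 6.85 az -122.0 F [-1.6  0.1 -0.6] w 0.088
[[-0.988  0.144 -0.063]
 [ 0.15   0.984 -0.101]
 [ 0.048 -0.109 -0.993]]
```

Call:
jog_arm(
  targets=[
    {"tx": -0.39, "ty": -0.74, "tz": -0.39, "turn": 0},
    {"tx": -0.39, "ty": -0.74, "tz": -0.39, "turn": 0},
    {"tx": -0.39, "ty": -0.74, "tz": -0.39, "turn": 0},
    {"tx": -0.39, "ty": -0.74, "tz": -0.39, "turn": 0},
    {"tx": -0.39, "ty": -0.74, "tz": -0.39, "turn": 0},
    {"tx": -0.39, "ty": -0.74, "tz": -0.39, "turn": 0},
    {"tx": -0.39, "ty": -0.74, "tz": -0.39, "turn": 0},
    {"tx": -0.39, "ty": -0.74, "tz": -0.39, "turn": 0},
  ],
)

```text
time_s: 8.1
tcp_pos: [0.0639, -0.8885, 0.5109]
tool_rot: [-2.997, -0.045, 2.993]
wrist_force: [1.1, -0.3, -0.6]
gripper_width: 0.0873
finger_force: 0.0
```

```bash
python3 -c "
from station import r
from h import *
print(st(r.state()).round(3))"
```

```text
t 8.1 q [-1.24   0.775  1.251  0.114 -1.936 -0.429] p [ 0.0639 -0.8885  0.5109] tilt 8.65 az -115.8 F [ 1.1 -0.3 -0.6] w 0.087
[[-0.988  0.14  -0.066]
 [ 0.148  0.98  -0.135]
 [ 0.045 -0.143 -0.989]]
```

Call:
jog_arm(
  targets=[
    {"tx": -0.39, "ty": -0.74, "tz": -0.39, "turn": 0},
    {"tx": -0.39, "ty": -0.74, "tz": -0.39, "turn": 0},
    {"tx": -0.39, "ty": -0.74, "tz": -0.39, "turn": 0},
    {"tx": -0.39, "ty": -0.74, "tz": -0.39, "turn": 0},
    {"tx": -0.39, "ty": -0.74, "tz": -0.39, "turn": 0},
    {"tx": -0.39, "ty": -0.74, "tz": -0.39, "turn": 0},
    {"tx": -0.39, "ty": -0.74, "tz": -0.39, "turn": 0},
    {"tx": -0.39, "ty": -0.74, "tz": -0.39, "turn": 0},
  ],
)

```text
time_s: 8.77
tcp_pos: [0.1297, -0.9053, 0.497]
tool_rot: [-2.961, -0.04, 2.995]
wrist_force: [0.0, 1.2, -0.6]
gripper_width: 0.0875
finger_force: 0.0
```

Call:
jog_arm(
  targets=[
    {"tx": -0.3, "ty": -0.78, "tz": -0.39, "turn": 0},
    {"tx": -0.3, "ty": -0.78, "tz": -0.39, "turn": 0},
    {"tx": -0.3, "ty": -0.78, "tz": -0.39, "turn": 0},
    {"tx": -0.3, "ty": -0.78, "tz": -0.39, "turn": 0},
    {"tx": -0.3, "ty": -0.78, "tz": -0.39, "turn": 0},
    {"tx": -0.3, "ty": -0.78, "tz": -0.39, "turn": 0},
    {"tx": -0.3, "ty": -0.78, "tz": -0.39, "turn": 0},
    {"tx": -0.3, "ty": -0.78, "tz": -0.39, "turn": 0},
  ],
)

```text
time_s: 9.43
tcp_pos: [0.1551, -0.9188, 0.4938]
tool_rot: [-2.923, -0.033, 2.996]
wrist_force: [-0.5, -0.3, 0.1]
gripper_width: 0.0879
finger_force: 0.0
```

```bash
python3 -c "
from station import r
from h import *
print(st(r.state()).round(3))"
```

```text
t 9.43 q [-1.142  0.809  1.251  0.151 -1.842 -0.518] p [ 0.1551 -0.9188  0.4938] tilt 12.66 az -106.8 F [-0.5 -0.3  0.1] w 0.088
[[-0.989  0.135 -0.063]
 [ 0.145  0.967 -0.21 ]
 [ 0.033 -0.217 -0.976]]
```

Call:
jog_arm(
  targets=[
    {"tx": -0.3, "ty": -0.78, "tz": -0.3, "turn": 0},
    {"tx": -0.3, "ty": -0.78, "tz": -0.3, "turn": 0},
    {"tx": -0.3, "ty": -0.78, "tz": -0.3, "turn": 0},
    {"tx": -0.3, "ty": -0.78, "tz": -0.3, "turn": 0},
    {"tx": -0.3, "ty": -0.78, "tz": -0.3, "turn": 0},
    {"tx": -0.3, "ty": -0.78, "tz": -0.3, "turn": 0},
    {"tx": -0.3, "ty": -0.78, "tz": -0.3, "turn": 0},
    {"tx": -0.3, "ty": -0.78, "tz": -0.3, "turn": 0},
  ],
)

```text
time_s: 10.1
tcp_pos: [0.1769, -0.9402, 0.481]
tool_rot: [-2.885, -0.025, 2.998]
wrist_force: [-0.5, 0.0, 0.2]
gripper_width: 0.0875
finger_force: 0.0
```

Call:
jog_arm(
  targets=[
    {"tx": -0.3, "ty": -0.78, "tz": -0.3, "turn": 0},
    {"tx": -0.3, "ty": -0.78, "tz": -0.3, "turn": 0},
    {"tx": -0.3, "ty": -0.78, "tz": -0.3, "turn": 0},
    {"tx": -0.3, "ty": -0.78, "tz": -0.3, "turn": 0},
    {"tx": -0.3, "ty": -0.78, "tz": -0.3, "turn": 0},
    {"tx": -0.3, "ty": -0.78, "tz": -0.3, "turn": 0},
    {"tx": -0.3, "ty": -0.78, "tz": -0.3, "turn": 0},
    {"tx": -0.3, "ty": -0.78, "tz": -0.3, "turn": 0},
  ],
)

```text
time_s: 10.77
tcp_pos: [0.1947, -0.954, 0.4799]
tool_rot: [-2.846, -0.017, 3.0]
wrist_force: [-0.4, -0.6, 1.0]
gripper_width: 0.0875
finger_force: 0.0
```

Call:
jog_arm(
  targets=[
    {"tx": -0.3, "ty": -0.78, "tz": -0.3, "turn": 0},
    {"tx": -0.3, "ty": -0.78, "tz": -0.3, "turn": 0},
    {"tx": -0.3, "ty": -0.78, "tz": -0.3, "turn": 0},
    {"tx": -0.3, "ty": -0.78, "tz": -0.3, "turn": 0},
    {"tx": -0.3, "ty": -0.78, "tz": -0.3, "turn": 0},
  ],
)

```text
time_s: 11.18
tcp_pos: [0.2059, -0.9629, 0.4879]
tool_rot: [-2.807, -0.008, 3.003]
wrist_force: [-0.1, 0.3, 0.3]
gripper_width: 0.0874
finger_force: 0.0
```

```bash
python3 -c "
from station import r
from h import *
print(st(r.state()).round(3))"
```

```text
t 11.18 q [-1.096  0.839  1.251  0.198 -1.707 -0.557] p [ 0.2059 -0.9629  0.4879] tilt 19.2 az -99.2 F [-0.1  0.3  0.3] w 0.087
[[-0.99   0.128 -0.053]
 [ 0.138  0.936 -0.325]
 [ 0.008 -0.329 -0.944]]
```

```bash
cat >> h.py <<'E'
O=np.array([.50253,-.05886]);PS=-.139
E2=np.array([[np.cos(PS),-np.sin(PS)],[np.sin(PS),np.cos(PS)]])
PT=dict(Ao=[0,.065,.025],Ai=[0,.044,.025],Bi=[0,-.044,.025],Bo=[0,-.065,.025])
def own(p): return (E2.T@(np.array(p)[:2]-O)*1e3).round(1)
def goal(s,pt,ownmm,z,turn=0):
    "tool shift that puts tip point pt at own (mm), height z (m) after turn (deg)"
    R=Ro.from_euler('xyz',s['tool_rot']).as_matrix();R2=R@Ro.from_euler('z',turn,degrees=True).as_matrix()
    w=np.r_[O+E2@np.array(ownmm)/1e3,z]-R2@np.array(PT[pt])
    d=R.T@(w-s['tcp_pos']);print(pt,ownmm,z,'tcp',w.round(3),'shift',d.round(4),'turn',turn,'rows',round(np.linalg.norm(d)/.0417,1));return d
def tips(s):
    R=Ro.from_euler('xyz',s['tool_rot']).as_matrix()
    for k,v in PT.items():
        p=s['tcp_pos']+R@np.array(v);print(k,own(p),round(p[2]*1e3,1))
E
python3 -c "
from station import r
from h import *
s=r.state()
R=Ro.from_euler('xyz',s['tool_rot']).as_matrix()
a=E2.T@R[:2,1];print('yt own angle',np.degrees(np.arctan2(-a[0],a[1])))
goal(s,'Ao',(-21,-86.4),.26,-25)
goal(s,'Ao',(-21,-86.4),.124,-25)"
```

```text
yt own angle 0.19799340591867431
Ao (-21, -86.4) 0.26 tcp [ 0.491 -0.192  0.303] shift [-0.1774  0.8183 -0.0904] turn -25 rows 20.2
Ao (-21, -86.4) 0.124 tcp [ 0.491 -0.192  0.167] shift [-0.1785  0.863   0.038 ] turn -25 rows 21.2
```

Call:
jog_arm(
  targets=[
    {"tx": -0.177, "ty": 0.818, "tz": -0.09, "turn": 0},
    {"tx": -0.177, "ty": 0.818, "tz": -0.09, "turn": 0},
    {"tx": -0.177, "ty": 0.818, "tz": -0.09, "turn": 0},
    {"tx": -0.177, "ty": 0.818, "tz": -0.09, "turn": 0},
    {"tx": -0.177, "ty": 0.818, "tz": -0.09, "turn": 0},
    {"tx": -0.177, "ty": 0.818, "tz": -0.09, "turn": 0},
    {"tx": -0.177, "ty": 0.818, "tz": -0.09, "turn": 0},
    {"tx": -0.177, "ty": 0.818, "tz": -0.09, "turn": 0},
  ],
)

```text
time_s: 11.85
tcp_pos: [0.3084, -0.6889, 0.4236]
tool_rot: [-2.806, -0.007, 3.003]
wrist_force: [1.4, -0.2, 1.0]
gripper_width: 0.0874
finger_force: 0.0
```

```bash
python3 -c "
from station import r
from h import *
s=r.state();st(s)
goal(s,'Ao',(-21,-86.4),.22,-25)"
```

```text
t 11.85 q [-0.771  0.283  0.123  0.291 -1.227 -1.01 ] p [ 0.3084 -0.6889  0.4236] tilt 19.25 az -99.1 F [ 1.4 -0.2  1. ] w 0.087
Ao (-21, -86.4) 0.22 tcp [ 0.491 -0.192  0.263] shift [-0.1133  0.5409 -0.0194] turn -25 rows 13.3
```

Call:
jog_arm(
  targets=[
    {"tx": -0.113, "ty": 0.541, "tz": -0.07, "turn": -3},
    {"tx": -0.113, "ty": 0.541, "tz": -0.07, "turn": -6},
    {"tx": -0.113, "ty": 0.541, "tz": -0.07, "turn": -9},
    {"tx": -0.113, "ty": 0.541, "tz": -0.06, "turn": -12},
    {"tx": -0.113, "ty": 0.541, "tz": -0.05, "turn": -15},
    {"tx": -0.113, "ty": 0.541, "tz": -0.04, "turn": -18},
    {"tx": -0.113, "ty": 0.541, "tz": -0.03, "turn": -22},
    {"tx": -0.113, "ty": 0.541, "tz": -0.02, "turn": -25},
  ],
)

```text
time_s: 12.52
tcp_pos: [0.4185, -0.3867, 0.3401]
tool_rot: [-2.838, -0.147, -2.861]
wrist_force: [1.9, 0.5, 0.3]
gripper_width: 0.0875
finger_force: 0.0
```

```bash
python3 -c "
from station import r
from h import *
s=r.state();st(s)
goal(s,'Ao',(-21,-86.4),.20,0)"
```

```text
t 12.52 q [-0.201  0.051 -0.369  0.367 -1.161 -1.217] p [ 0.4185 -0.3867  0.3401] tilt 19.26 az -99.0 F [1.9 0.5 0.3] w 0.088
Ao (-21, -86.4) 0.2 tcp [ 0.491 -0.192  0.243] shift [-0.1362  0.1827  0.0247] turn 0 rows 5.5
```

Go above the start, then view from the wrist and side.

Call:
jog_arm(
  targets=[
    {"tx": -0.136, "ty": 0.183, "tz": 0.025, "turn": 0},
    {"tx": -0.136, "ty": 0.183, "tz": 0.025, "turn": 0},
    {"tx": -0.136, "ty": 0.183, "tz": 0.025, "turn": 0},
    {"tx": -0.136, "ty": 0.183, "tz": 0.025, "turn": 0},
    {"tx": -0.136, "ty": 0.183, "tz": 0.025, "turn": 0},
    {"tx": -0.136, "ty": 0.183, "tz": 0.025, "turn": 0},
    {"tx": -0.136, "ty": 0.183, "tz": 0.025, "turn": 0},
  ],
)

```text
time_s: 13.1
tcp_pos: [0.4918, -0.1912, 0.2404]
tool_rot: [-2.839, -0.149, -2.861]
wrist_force: [-0.4, -0.1, -0.1]
gripper_width: 0.0877
finger_force: 0.0
```

```bash
python3 -c "
from station import r
from h import *
s=r.state();st(s);tips(s)
c=r.get_calibration('wrist');p,d=r.capture('wrist');K=np.array(c['mtx']);V=np.array(c['view']);R=V[:3,:3];t=V[:3,3]
v,u=np.mgrid[:400,:640]
X=(np.linalg.inv(K)@np.c_[u.ravel(),v.ravel(),np.ones(u.size)].T*d.ravel()).T
w=(X-t)@R
hs=cv2.cvtColor(p,cv2.COLOR_RGB2HSV).reshape(-1,3)
m=(hs[:,1]>200)&(abs(hs[:,0].astype(int)-24)<8)&(d.ravel()>0)&(w[:,2]>.127)&(w[:,2]<.16)
q=w[m];o=(q[:,:2]-O)@E2*1e3
print(m.sum(),o.min(0),o.max(0),np.median(o,0),q[:,2].max())
cv2.imwrite('pics/w1.png',p[:,:,::-1]);np.save('pics/w1.npy',np.where(d>0,w[:,2].reshape(d.shape),0))
p,d=r.capture('side');cv2.imwrite('pics/s1.png',cv2.resize(p[100:300,250:490,::-1],None,fx=3,fy=3,interpolation=cv2.INTER_CUBIC))
goal(s,'Ao',(-21,-86.4),.124,0)"
```

```text
t 13.1 q [ 0.207  0.12  -0.518  0.355 -1.087 -1.666] p [ 0.4918 -0.1912  0.2404] tilt 19.27 az -99.4 F [-0.4 -0.1 -0.1] w 0.088
Ao [-20.4 -85.3] 197.7
Ai [ -11.4 -103.2] 203.9
Bi [  26.4 -178.4] 229.8
Bo [  35.4 -196.3] 236.0
2510 [-60.22968403 -78.8925472 ] [-11.93222344 -32.60643813] [-42.00542223 -61.6634527 ] 0.14998483582627514
Ao (-21, -86.4) 0.124 tcp [ 0.491 -0.192  0.167] shift [-0.01    0.021   0.0699] turn 0 rows 1.8
```

View pics/w1.png

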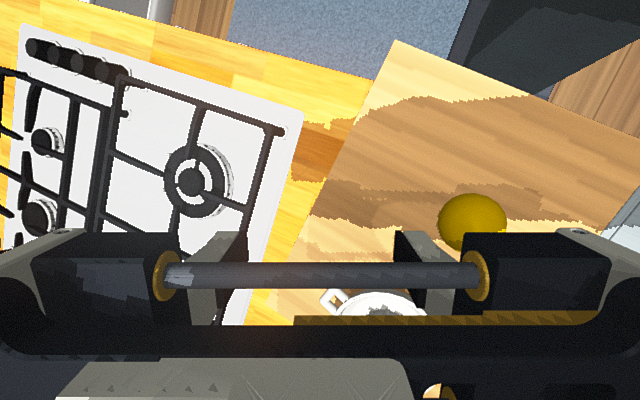

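View pics/s1.png

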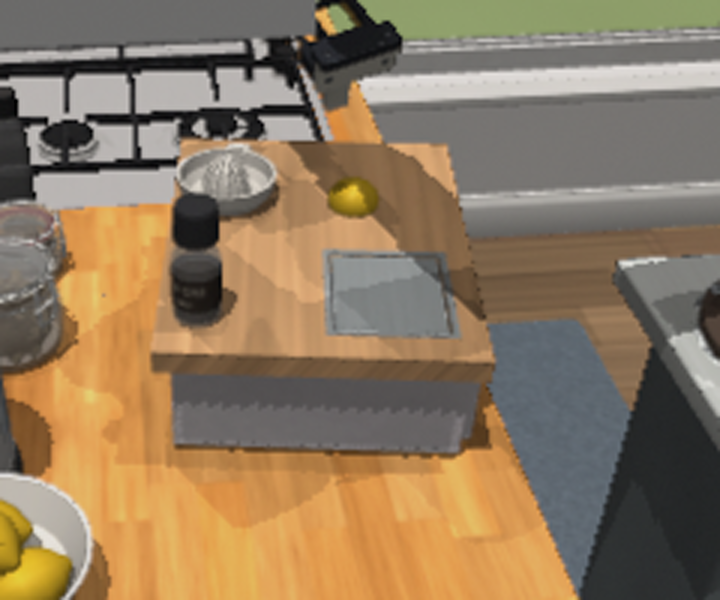

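Call:
jog_arm(
  targets=[
    {"tx": -0.005, "ty": 0.01, "tz": 0.035, "turn": 0},
    {"tx": -0.009, "ty": 0.018, "tz": 0.06, "turn": 0},
    {"tx": -0.01, "ty": 0.021, "tz": 0.07, "turn": 0},
    {"tx": -0.01, "ty": 0.021, "tz": 0.07, "turn": 0},
  ],
)

```text
time_s: 13.53
tcp_pos: [0.4886, -0.1964, 0.1667]
tool_rot: [-2.839, -0.151, -2.867]
wrist_force: [-0.3, 0.2, 0.3]
gripper_width: 0.0876
finger_force: 0.0
```

```bash
python3 -c "
from station import r
from h import *
s=r.state();st(s);tips(s)
goal(s,'Ao',(-25.6,-77),.125,0)
goal(s,'Ao',(-48.4,-27.7),.125,0)"
```

```text
t 13.53 q [ 0.191  0.191 -0.634  0.402 -0.911 -1.738] p [ 0.4886 -0.1964  0.1667] tilt 19.29 az -99.9 F [-0.3  0.2  0.3] w 0.088
Ao [-22.6 -90.7] 123.9
Ai [ -13.7 -108.7] 130.1
Bi [  23.7 -184.1] 156.0
Bo [  32.6 -202. ] 162.2
Ao (-25.6, -77) 0.125 tcp [ 0.488 -0.182  0.168] shift [-0.0026  0.0127 -0.0055] turn 0 rows 0.3
Ao (-48.4, -27.7) 0.125 tcp [ 0.472 -0.13   0.168] shift [-0.0016  0.0646 -0.0215] turn 0 rows 1.6
```

Call:
jog_arm(
  targets=[
    {"tx": -0.002, "ty": 0.011, "tz": -0.0045, "turn": 0},
    {"tx": -0.002, "ty": 0.02, "tz": -0.0075, "turn": 0},
    {"tx": -0.002, "ty": 0.029, "tz": -0.0105, "turn": 0},
    {"tx": -0.002, "ty": 0.038, "tz": -0.0135, "turn": 0},
    {"tx": -0.002, "ty": 0.046, "tz": -0.016, "turn": 0},
    {"tx": -0.0016, "ty": 0.053, "tz": -0.0185, "turn": 0},
    {"tx": -0.0016, "ty": 0.057, "tz": -0.0195, "turn": 0},
    {"tx": -0.0016, "ty": 0.06, "tz": -0.0205, "turn": 0},
  ],
)

```text
time_s: 14.2
tcp_pos: [0.475, -0.1329, 0.17]
tool_rot: [-2.839, -0.146, -2.864]
wrist_force: [-0.0, 0.2, 0.5]
gripper_width: 0.0877
finger_force: 0.2
```

```bash
cat >> h.py <<'E'
def lemon(c,p,d):
    K=np.array(c['mtx']);V=np.array(c['view']);v,u=np.mgrid[:400,:640]
    w=((np.linalg.inv(K)@np.c_[u.ravel(),v.ravel(),np.ones(u.size)].T*d.ravel()).T-V[:3,3])@V[:3,:3]
    h=cv2.cvtColor(p,cv2.COLOR_RGB2HSV).reshape(-1,3);o=(w[:,:2]-O)@E2*1e3
    m=(h[:,1]>200)&(abs(h[:,0].astype(int)-24)<8)&(d.ravel()>0)&(w[:,2]>.09)&(w[:,2]<.16)&(abs(o[:,0]+60)<70)
    print('lemon n',m.sum(),*([o[m].min(0).round(1),o[m].max(0).round(1),w[m,2].max().round(3)] if m.any() else []))
E
python3 -c "
from station import r
from h import *
s=r.state();st(s);tips(s)
for n in('wrist','top','side'):
  c=r.get_calibration(n);p,d=r.capture(n);lemon(c,p,d)
  if n=='top':cv2.imwrite('pics/t2.png',cv2.resize(p[165:345,265:490,::-1],None,fx=3.3,fy=3.3,interpolation=cv2.INTER_CUBIC))
  if n=='side':cv2.imwrite('pics/s2.png',cv2.resize(p[100:300,250:490,::-1],None,fx=3,fy=3,interpolation=cv2.INTER_CUBIC))
"
```

```text
t 14.2 q [ 0.335  0.153 -0.66   0.364 -0.954 -1.846] p [ 0.475  -0.1329  0.17  ] tilt 19.23 az -99.1 F [-0.   0.2  0.5] w 0.088
Ao [-44.8 -29.8] 127.2
Ai [-35.9 -47.8] 133.4
Bi [   1.6 -123. ] 159.4
Bo [  10.6 -141. ] 165.6
lemon n 2759 [-80.  -39.9] [-48.5   1.5] 0.149
lemon n 0
lemon n 158 [-78.1 -20. ] [-35.4  14.1] 0.147
```

View pics/s2.png

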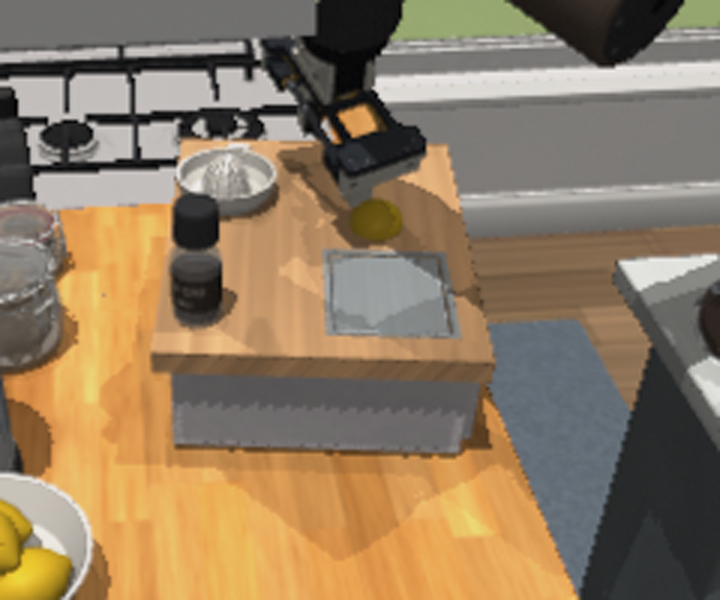

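```bash
python3 -c "
from station import r
from h import *
s=r.state();goal(s,'Ao',(-41,-42),.20,0);goal(s,'Bi',(-57,-42),.22,25)"
```

```text
Ao (-41, -42) 0.2 tcp [ 0.477 -0.146  0.243] shift [ 0.012  -0.0331 -0.065 ] turn 0 rows 1.8
Bi (-57, -42) 0.22 tcp [ 0.447 -0.043  0.229] shift [ 0.0108  0.0727 -0.0838] turn 25 rows 2.7
```

Call:
jog_arm(
  targets=[
    {"tx": 0, "ty": -0.014, "tz": 0.004, "turn": 0},
    {"tx": 0.005, "ty": -0.022, "tz": -0.03, "turn": 0},
    {"tx": 0.012, "ty": -0.033, "tz": -0.065, "turn": 3},
    {"tx": 0.012, "ty": -0.015, "tz": -0.08, "turn": 9},
    {"tx": 0.011, "ty": 0.015, "tz": -0.085, "turn": 15},
    {"tx": 0.011, "ty": 0.045, "tz": -0.085, "turn": 21},
    {"tx": 0.011, "ty": 0.073, "tz": -0.084, "turn": 25},
    {"tx": 0.011, "ty": 0.073, "tz": -0.084, "turn": 25},
  ],
)

```text
time_s: 15.02
tcp_pos: [0.4458, -0.041, 0.228]
tool_rot: [-2.806, -0.007, 3.0]
wrist_force: [-0.6, -0.8, 0.6]
gripper_width: 0.0878
finger_force: 0.0
```

```bash
python3 -c "
from station import r
from h import *
s=r.state();st(s);tips(s)
for n in('wrist','side'):
  c=r.get_calibration(n);p,d=r.capture(n);lemon(c,p,d)
  cv2.imwrite(f'pics/{n}3.png',p[:,:,::-1])
a=cv2.imread('pics/wrist3.png');b=cv2.imread('pics/side3.png')
b=cv2.resize(b[100:300,250:490],None,fx=2.2,fy=2.2,interpolation=cv2.INTER_CUBIC)
a=cv2.resize(a,(270,169));b[:169,-270:]=a;
cv2.imwrite('pics/c3.png',b)
goal(s,'Bi',(-57,-42),.14,0);goal(s,'Bi',(-57,-42),.123,0)
"
```

```text
t 15.02 q [ 0.561  0.053 -0.594  0.272 -1.165 -2.41 ] p [ 0.4458 -0.041   0.228 ] tilt 19.24 az -99.3 F [-0.6 -0.8  0.6] w 0.088
Ao [-58.8  62.9] 183.0
Ai [-58.8  43.1] 189.9
Bi [-58.8 -40. ] 218.9
Bo [-58.8 -59.8] 225.9
lemon n 2428 [-80.4 -36.8] [-33.4  10.2] 0.15
lemon n 140 [-78.  -18.6] [-35.6  14.2] 0.149
Bi (-57, -42) 0.14 tcp [ 0.447 -0.043  0.149] shift [-0.0024  0.0241  0.0752] turn 0 rows 1.9
Bi (-57, -42) 0.123 tcp [ 0.447 -0.043  0.132] shift [-0.0025  0.0297  0.0912] turn 0 rows 2.3
```

View pics/wrist3.png

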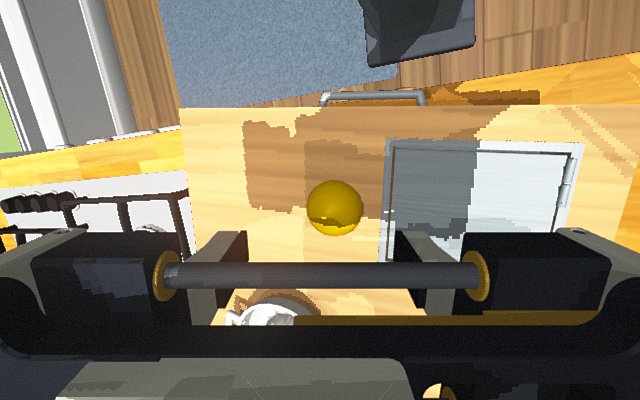

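```bash
python3 -c "
from station import r
from h import *
s=r.state();tips(s);
for z in(.17,.145,.123):goal(s,'Bi',(-57,-44),z,0)"
```

```text
Ao [-57.9  61.4] 184.0
Ai [-57.8  41.6] 191.0
Bi [-57.2 -41.5] 220.0
Bo [-57.1 -61.3] 226.9
Bi (-57, -44) 0.17 tcp [ 0.447 -0.045  0.179] shift [-0.0007  0.0141  0.048 ] turn 0 rows 1.2
Bi (-57, -44) 0.145 tcp [ 0.447 -0.045  0.154] shift [-0.0009  0.0223  0.0716] turn 0 rows 1.8
Bi (-57, -44) 0.123 tcp [ 0.447 -0.045  0.132] shift [-0.0011  0.0296  0.0924] turn 0 rows 2.3
```

Call:
jog_arm(
  targets=[
    {"tx": 0, "ty": 0.005, "tz": 0.022, "turn": 0},
    {"tx": 0, "ty": 0.014, "tz": 0.048, "turn": 0},
    {"tx": -0.001, "ty": 0.022, "tz": 0.072, "turn": 0},
    {"tx": -0.001, "ty": 0.026, "tz": 0.083, "turn": 0},
    {"tx": -0.001, "ty": 0.029, "tz": 0.092, "turn": 0},
    {"tx": -0.001, "ty": 0.029, "tz": 0.092, "turn": 0},
  ],
)

```text
time_s: 15.62
tcp_pos: [0.4462, -0.0474, 0.1314]
tool_rot: [-2.804, -0.011, 3.003]
wrist_force: [-0.5, -1.2, 0.3]
gripper_width: 0.0875
finger_force: 0.6
```

```bash
python3 -c "
from station import r
from h import *
s=r.state();st(s);tips(s)
for n in('wrist','side'):
  c=r.get_calibration(n);p,d=r.capture(n);lemon(c,p,d)
  if n=='side':cv2.imwrite('pics/s4.png',cv2.resize(p[100:260,300:460,::-1],None,fx=3.5,fy=3.5,interpolation=cv2.INTER_CUBIC))
goal(s,'Bi',(-58,15),.1225,0)
"
```

```text
t 15.62 q [ 0.541  0.168 -0.738  0.322 -0.915 -2.479] p [ 0.4462 -0.0474  0.1314] tilt 19.35 az -99.7 F [-0.5 -1.2  0.3] w 0.087
Ao [-57.8  56.6] 86.3
Ai [-57.8  36.7] 93.3
Bi [-57.4 -46.3] 122.4
Bo [-57.4 -66.1] 129.4
lemon n 3839 [-84.6 -42.2] [-34.6  62.8] 0.16
lemon n 59 [-77.7 -18.2] [-49.    6.9] 0.147
Bi (-58, 15) 0.1225 tcp [0.454 0.013 0.132] shift [ 0.0006  0.0578 -0.0204] turn 0 rows 1.5
```

View pics/s4.png

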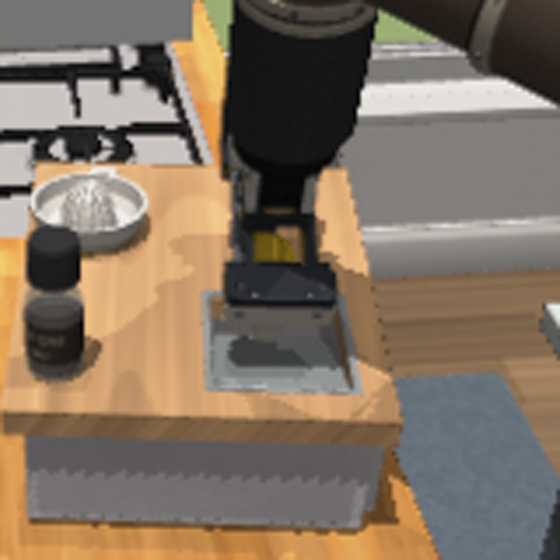

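Call:
jog_arm(
  targets=[
    {"tx": 0, "ty": 0.008, "tz": -0.0028, "turn": 0},
    {"tx": 0, "ty": 0.015, "tz": -0.0053, "turn": 0},
    {"tx": 0, "ty": 0.022, "tz": -0.0078, "turn": 0},
    {"tx": 0, "ty": 0.029, "tz": -0.0102, "turn": 0},
    {"tx": 0, "ty": 0.036, "tz": -0.0127, "turn": 0},
    {"tx": 0, "ty": 0.043, "tz": -0.0152, "turn": 0},
    {"tx": 0, "ty": 0.05, "tz": -0.0177, "turn": 0},
    {"tx": 0, "ty": 0.054, "tz": -0.0191, "turn": 0},
  ],
)

```text
time_s: 16.38
tcp_pos: [0.4546, 0.0114, 0.133]
tool_rot: [-2.805, -0.008, 3.004]
wrist_force: [-0.3, -4.7, 0.8]
gripper_width: 0.0879
finger_force: 1.9
```

```bash
python3 -c "
from station import r
from h import *
s=r.state();st(s);tips(s)
for n in('wrist','side'):
  c=r.get_calibration(n);p,d=r.capture(n);lemon(c,p,d);cv2.imwrite(f'pics/{n}5.png',p[:,:,::-1])
goal(s,'Bi',(-58,19),.1225,0)
"
```

```text
t 16.38 q [ 0.646  0.195 -0.683  0.282 -0.959 -2.547] p [0.4546 0.0114 0.133 ] tilt 19.28 az -99.2 F [-0.3 -4.7  0.8] w 0.088
Ao [-57.6 116. ] 88.0
Ai [-57.5  96.2] 94.9
Bi [-57.2  13.1] 124.0
Bo [-57.1  -6.7] 130.9
lemon n 3670 [-78.7  16.3] [ -9.9 105.9] 0.145
lemon n 42 [-74.1  36.2] [-51.2  56.9] 0.138
Bi (-58, 19) 0.1225 tcp [0.455 0.017 0.132] shift [ 0.0008  0.006  -0.0005] turn 0 rows 0.1
```

View pics/wrist5.png

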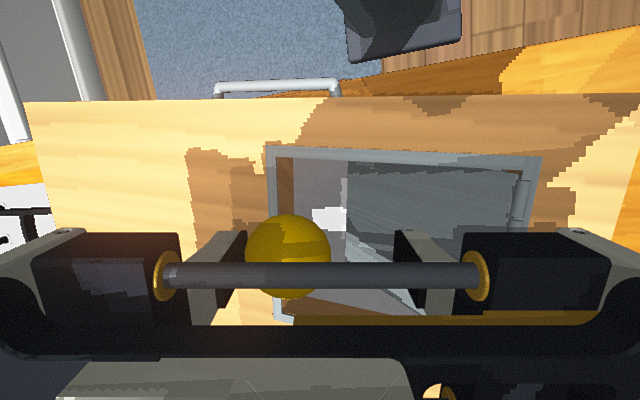

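Call:
jog_arm(
  targets=[
    {"tx": 0.0005, "ty": 0.004, "tz": -0.0005, "turn": 0},
    {"tx": 0.0005, "ty": 0.007, "tz": -0.0015, "turn": 0},
    {"tx": 0.0005, "ty": 0.008, "tz": -0.002, "turn": 0},
  ],
)

```text
time_s: 16.73
tcp_pos: [0.4548, 0.0185, 0.1321]
tool_rot: [-2.805, -0.009, 3.003]
wrist_force: [-0.4, -4.5, 0.5]
gripper_width: 0.088
finger_force: 2.2
```

```bash
python3 -c "
from station import r
from h import *
s=r.state();st(s);tips(s)
for n in('wrist','side'):
  c=r.get_calibration(n);p,d=r.capture(n);lemon(c,p,d);cv2.imwrite(f'pics/{n}6.png',p[:,:,::-1])
"
```

```text
t 16.73 q [ 0.659  0.201 -0.677  0.278 -0.963 -2.557] p [0.4548 0.0185 0.1321] tilt 19.31 az -99.4 F [-0.4 -4.5  0.5] w 0.088
Ao [-58.4 123.1] 87.0
Ai [-58.3 103.3] 94.0
Bi [-58.   20.2] 123.1
Bo [-58.    0.4] 130.0
lemon n 1 [-56.9 104.6] [-56.9 104.6] 0.1
lemon n 0
```

View pics/wrist6.png

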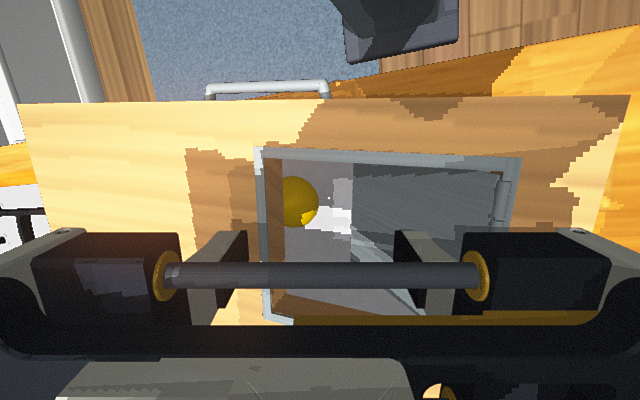

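Call:
jog_arm(
  targets=[
    {"tx": 0, "ty": -0.003, "tz": -0.0085, "turn": 0},
    {"tx": 0, "ty": -0.006, "tz": -0.017, "turn": 0},
    {"tx": 0, "ty": -0.009, "tz": -0.0255, "turn": 0},
    {"tx": 0, "ty": -0.0125, "tz": -0.036, "turn": 0},
    {"tx": 0, "ty": -0.02, "tz": -0.057, "turn": 0},
    {"tx": 0, "ty": -0.03, "tz": -0.085, "turn": 0},
    {"tx": 0, "ty": -0.042, "tz": -0.12, "turn": 0},
    {"tx": 0, "ty": -0.055, "tz": -0.155, "turn": 0},
  ],
)

```text
time_s: 17.5
tcp_pos: [0.4566, 0.0185, 0.2993]
tool_rot: [-2.809, -0.007, 3.004]
wrist_force: [1.5, -0.3, 0.3]
gripper_width: 0.0877
finger_force: 0.0
```

Call:
jog_arm(
  targets=[
    {"tx": 0, "ty": 0, "tz": 0, "turn": 0},
    {"tx": 0, "ty": 0, "tz": 0, "turn": 0},
    {"tx": 0, "ty": 0, "tz": 0, "turn": 0},
    {"tx": 0, "ty": 0, "tz": 0, "turn": 0},
  ],
)

```text
time_s: 17.83
tcp_pos: [0.4562, 0.0179, 0.2965]
tool_rot: [-2.807, -0.008, 3.003]
wrist_force: [-0.5, 0.5, -0.4]
gripper_width: 0.0877
finger_force: 0.0
```

```bash
python3 -c "
from station import r
from h import *
s=r.state();st(s)
p,d=r.capture('side');cv2.imwrite('pics/s7.png',cv2.resize(p[100:300,250:490,::-1],None,fx=3,fy=3,interpolation=cv2.INTER_CUBIC))
"
```

```text
t 17.83 q [ 0.661  0.038 -0.431  0.231 -1.358 -2.446] p [0.4562 0.0179 0.2965] tilt 19.2 az -99.2 F [-0.5  0.5 -0.4] w 0.088
```

View pics/s7.png

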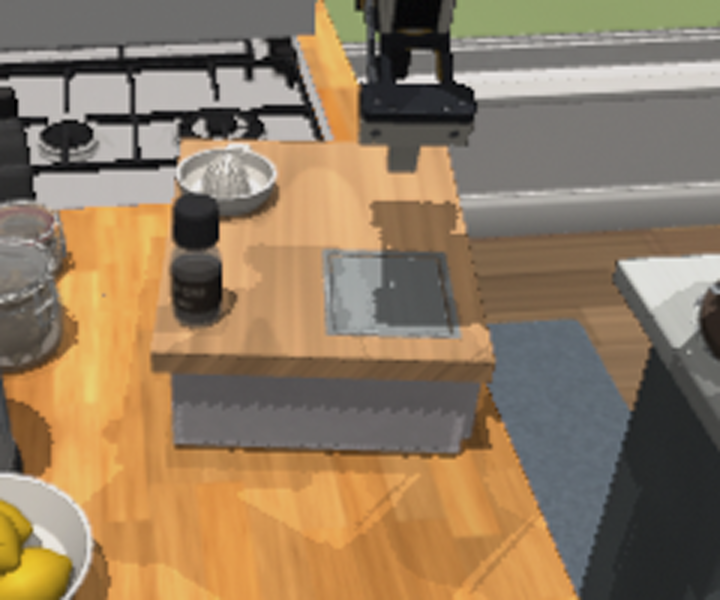

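The picture shows the flap shut and flush (about (390,292)). The lemon half is gone from the board, and the juicer and grinder stand where they were.

```bash
python3 -c "
from station import r
print(r.hand_in())"
```

```text
the job is handed in; nothing more can be done
None
```

The lemon half dropped through the chute into the waste drawer while one finger held the flap down; the flap then sprang shut, the juicer and grinder still stand where they were, and I handed the job in at about 18 s with the arm clear.

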